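Mix red and blue sugared almonds with a wooden stirrer

TASK

Take the wooden stirrer from its little board and stir the sugared almonds in the steel pan, at least two full rounds along its whole length and until they are mixed, so that neither colour is left at one end alone: each of the two end halves of the long pan must hold both red and blue ones. Keep all the almonds in the pan, leave the pan and the things round it where they stand, and do not touch the almonds with the gripper. Then stand the stirrer upright on its board again and let go.

Things in the scene. Friction and masses are not known exactly. Their poses are not given: they have to be found in the camera images.
- pan: rectangular open steel pan, 160 x 260 mm, 60 mm high plus a 9 mm round rim along its top edge; walls and flat floor 5 mm thick (inside x -75 to 75, y -125 to 125 mm); loose, 0.95 kg, turned any way. Origin under its centre at table height, y along its long side, z up. At first the four red almonds lie in its half with positive y, the four blue in the other.
- stirrer: brown wooden stirrer, 170 mm long, standing upright on the board on a flat round foot 44 mm wide and 20 mm high, tapering to a 21 mm round shaft (44 to 88 mm up) that swells to a 30 mm round grip (105 to 158 mm up). Loose, about 0.16 kg. Origin at the centre of the foot's underside, z along the shaft to the grip.
- stirrer_grip (a point): point on the axis of the stirrer in the middle of its 30 mm thick grip, 132 mm above the foot's underside; the place to hold it, from above.
- board: small wooden board under the stirrer, fixed on the table, 85 x 130 mm and 10 mm thick; origin at the centre of its underside, y along its long side.
- red_0: red sugared almond, an egg shape 34 mm long and 25 mm thick, 15 g, loose in the pan, smooth, slides and rolls; origin at its centre, x along its length
- red_1: red sugared almond, an egg shape 34 mm long and 25 mm thick, 15 g, loose in the pan, smooth, slides and rolls; origin at its centre, x along its length
- red_2: red sugared almond, an egg shape 34 mm long and 25 mm thick, 15 g, loose in the pan, smooth, slides and rolls; origin at its centre, x along its length
- red_3: red sugared almond, an egg shape 34 mm long and 25 mm thick, 15 g, loose in the pan, smooth, slides and rolls; origin at its centre, x along its length
- blue_0: blue sugared almond, an egg shape 34 mm long and 25 mm thick, 15 g, loose in the pan, smooth, slides and rolls; origin at its centre, x along its length
- blue_1: blue sugared almond, an egg shape 34 mm long and 25 mm thick, 15 g, loose in the pan, smooth, slides and rolls; origin at its centre, x along its length
- blue_2: blue sugared almond, an egg shape 34 mm long and 25 mm thick, 15 g, loose in the pan, smooth, slides and rolls; origin at its centre, x along its length
- blue_3: blue sugared almond, an egg shape 34 mm long and 25 mm thick, 15 g, loose in the pan, smooth, slides and rolls; origin at its centre, x along its length
- sugar_dredger: grey metal sugar dredger, a bystander, cylinder 72 mm in diameter and 108 mm high, loose; origin at the centre of its underside
- tape_roll: roll of green tape lying flat, a bystander, 92 mm in diameter and 18 mm high, loose; origin at the centre of its underside
Mind the look-alikes: they are no part of the job. Several things have the shape of the board; the one meant has the colours described above. What is shaped like the blue_1 but yellow is not meant.

How it is judged (in metres and radians):
On the way, in this order (a step that is already met when the one before it is completed fails the run):
1. the stirrer is lifted off its board (height (world z) of stirrer above 0.06 m), for 0.1 s.
2. first turn: the stirrer's foot, down in the pan, is in the half with positive y, and an almond has been shifted by 2 cm (x of stirrer in the frame of pan between -0.075 and 0.075 m and y of stirrer in the frame of pan between -0.125 and 0.125 m and z of stirrer in the frame of pan below 0.03 m and y of stirrer in the frame of pan above 0.03 m and distance of any of red_0, red_1, red_2, red_3, blue_0, blue_1, blue_2, blue_3 from where it was at the start of the episode above 0.02 m), for 0.02 s.
3. the foot, down in the pan, is in the half with negative y (x of stirrer in the frame of pan between -0.075 and 0.075 m and y of stirrer in the frame of pan between -0.125 and 0.125 m and z of stirrer in the frame of pan below 0.03 m and y of stirrer in the frame of pan below -0.03 m), for 0.02 s.
4. second turn: the foot, down in the pan, is again in the half with positive y (x of stirrer in the frame of pan between -0.075 and 0.075 m and y of stirrer in the frame of pan between -0.125 and 0.125 m and z of stirrer in the frame of pan below 0.03 m and y of stirrer in the frame of pan above 0.03 m), for 0.02 s.
5. the foot, down in the pan, is again in the half with negative y (all of step 3), for 0.02 s.
At the end, for the whole second after the job is handed in: Each half of the pan (above and below y = 0 in its frame) holds the centres of at least one red and one blue almond; all eight lie inside below the rim; the pan stands flat; the stirrer stands at rest on the board, upright within 0.08 rad, its foot's centre over the board (y of any of red_0, red_1, red_2, red_3 in the frame of pan above 0 m and y of any of red_0, red_1, red_2, red_3 in the frame of pan below 0 m and y of any of blue_0, blue_1, blue_2, blue_3 in the frame of pan above 0 m and y of any of blue_0, blue_1, blue_2, blue_3 in the frame of pan below 0 m and x of red_0 in the frame of pan between -0.08 and 0.08 m and y of red_0 in the frame of pan between -0.13 and 0.13 m and z of each of red_0, red_1, red_2, red_3, blue_0, blue_1, blue_2, blue_3 in the frame of pan below 0.05 m and x of red_1 in the frame of pan between -0.08 and 0.08 m and y of red_1 in the frame of pan between -0.13 and 0.13 m and x of red_2 in the frame of pan between -0.08 and 0.08 m and y of red_2 in the frame of pan between -0.13 and 0.13 m and x of red_3 in the frame of pan between -0.08 and 0.08 m and y of red_3 in the frame of pan between -0.13 and 0.13 m and x of blue_0 in the frame of pan between -0.08 and 0.08 m and y of blue_0 in the frame of pan between -0.13 and 0.13 m and x of blue_1 in the frame of pan between -0.08 and 0.08 m and y of blue_1 in the frame of pan between -0.13 and 0.13 m and x of blue_2 in the frame of pan between -0.08 and 0.08 m and y of blue_2 in the frame of pan between -0.13 and 0.13 m and x of blue_3 in the frame of pan between -0.08 and 0.08 m and y of blue_3 in the frame of pan between -0.13 and 0.13 m and x of stirrer in the frame of board between -0.04 and 0.04 m and y of stirrer in the frame of board between -0.063 and 0.063 m and z of stirrer in the frame of board between 0.005 and 0.015 m and angle between stirrer's own z axis and vertical below 0.08 rad and linear speed of stirrer below 0.02 m/s and angle between pan's own z axis and vertical below 0.06 rad); the robot touches nothing.
It fails at once if the pan is moved by more than 5 cm or tipped by more than 0.25 rad (distance of pan from where it was at the start of the episode above 0.05 m or angle between pan's own z axis and vertical above 0.25 rad).
It fails at once if the gripper's fingers touch an almond (contact force between the fingers and red_0 above 0.3 N or contact force between the fingers and red_1 above 0.3 N or contact force between the fingers and red_2 above 0.3 N or contact force between the fingers and red_3 above 0.3 N or contact force between the fingers and blue_0 above 0.3 N or contact force between the fingers and blue_1 above 0.3 N or contact force between the fingers and blue_2 above 0.3 N or contact force between the fingers and blue_3 above 0.3 N).
It fails at once if the sugar dredger or the tape roll is moved by more than 3 cm (distance of any of sugar_dredger, tape_roll from where it was at the start of the episode above 0.03 m).
It also fails if it takes over 72 s, if anything falls off the work surface, if the arm or the gripper's body presses on something with over 40 N, if the wrist force passes 120 N, or if a joint passes its speed limit or range.

ROBOT

A 6-joint arm with a two-finger parallel gripper is mounted at the origin on a cart in front of the work surface, level with it; the furniture and walls round the work are solid. World frame = base frame: x ahead of the robot, y to its left, z up, the work surface at z = 0. Lengths are in mm, angles in rad, forces in N, time in s.
With the tool pointing down it reaches from about 400 to 925 mm from the base axis. Payload 12.5 kg.
Tool frame: the origin (TCP) lies midway between the tips of the shut fingers; the grasp point (between the pads) lies 19 mm behind it; z points along the fingers, y is the line along which they close (so a half turn about z gives the same grasp; the last joint's range is limited). The gripper opens to 95 mm and grips with 3 to 60 N. Pads are 20 mm wide; open, the fingers measure 119 mm over their backs; the gripper's body (75 mm by 180 mm) begins 59 mm behind the grasp point.
Start: joints at [-1.366, 0.491, 1.559, -0, 1.092, -0.106], TCP at [191.161, -595.07, 181.461] pointing down, gripper open.
Joint ranges: [-3.1, 3.1], [-0.84, 2.19], [0.05, 2.79], [-1.13, 4.28], [0.06, 2.93], [-2.69, 2.69]. Speed limits (rad/s): [2.22, 2.22, 2.79, 3.14, 3.14, 3.14].

INTERFACE

Orientations are given as [roll, pitch, yaw] about the fixed x, y, z axes, in that order (R = Rz(yaw) Ry(pitch) Rx(roll)).
In Python, from cell import state, viewer, env, models gives the robot as it stands. The module is installed in compiled form; this text tells all that it offers.
- The arm moves only by the tool arm_command, never from a script. Its argument "rows" is a list of rows, each a list of 2 entries, a list of its own where there are three numbers: the shift along the tool's x, y, z normalised to -1 to 1, where 1 is 0.25 m, then the turn about the tool's z normalised to -1 to 1, where 1 is pi rad. A call has exactly 5 rows; each row shifts and turns the commanded pose from where the row before left it, along the tool's axes as they then stand; what a row does not reach is not made up. A row lasts 1/10 s, in which the tool goes at most 50 mm and 8.59 degrees, less where a joint would pass 70% of its speed; a pose out of reach is approached as far as the arm can. A call with a number of a shift or a turn outside -1 to 1 is refused whole. A call with a gripper value outside its range is refused whole. "claw" is the opening, from 0 (shut) to 1 (fully open), set as the call begins (left out, the last holds). The fingers move at their own pace and stop on an object; the grip force is fixed at half the most. Time passes only in rows, so rows that do not move let the fingers close, or fill a call up. It gives the time, the measured TCP pose, the force, the opening and the grip force at its end, in the units of the state.
- state(): the state, without advancing time (a new reading comes with each control period).
- viewer.read_camera(name): name is "scene" or "side" or "wrist"; returns (picture, depth): 384x512x3 uint8, red, green, blue; 384x512 float32, mm along the optical axis (not along the pixel's ray), 0 where there is no reading.
- viewer.get_calibration(name): a dict with "camera_matrix" (3x3 intrinsics, pixels), "dist_coeffs" ([k1, k2, p1, p2, k3] as OpenCV has them; the pictures are not rectified), "world_to_cam" (4x4, takes a point from world to camera coordinates). Camera axes: x right, y up, looking along -z (the intrinsics and any distortion apply to the point x, -y, -z); pixel columns grow to the right and rows downward; lengths in mm; the calibration is good to about 2 mm. A picture is of the moment at which its call begins: read the wrist's pose just before it. get_calibration takes no time and is no camera call; for the wrist camera it gives the pose at the moment of the call.
- env.job_done(): hands the job in; it is judged then, once.
Trained networks look in the newest picture that a camera, given by its name, has taken for a name from the list of things; names that differ only in an ending like _2 or _b are one class to them, and where a whole thing is asked for, a point or a joint stands for the part that bears it (a point fixed in the world has none). Each returns a list of dicts, best first, with "confidence" (0 to 1); they miss things now and then, are a little off and sometimes report something else, mostly with a low value. They report only what shows in the picture. A call takes as long as a camera call. They do not tell look-alikes from the thing itself.
- models.search_frame(camera, label): "position" ([x, y, z] in mm, in world coordinates, good to about 4 mm: the middle of the surface that is visible of it).
- models.mark_of(camera, label): "position" ([x, y, z] in mm, in world coordinates, good to about 4 mm: a listed point, or the origin of a listed thing).
The state is a dict: "t": time; "joints": joint angles; "qvel": joint speeds; "tau": joint torques, N m; "eef_pos": TCP position; "tcp_rot": TCP orientation; "ft_force": force on the tool from outside, world axes, zero at the start; "moment": the same for the moment, N m; "opening": opening from 0.0 (shut) to 1.0 (fully open); "grip_force": force on a finger pad.
Only numpy, scipy, OpenCV 4.12 (cv2) and the standard library are available. Lean on these libraries where they do the work, as an engineer would, in place of code of your own. Each camera call takes 0.05 s, during which the arm holds its last target. There are 200 camera calls.

## Working session

There is one attempt and no reset: what is moved stays moved. The work goes in short steps, Python scripts to look and compute and a tool call to move; the robot and the scene stay as the last step left them, time stands still between calls to the robot, and variables do not carry over. Pictures are saved under pics/ and viewed, at most 10 in all, crops included, and the job is handed in when it is done.

Besides the shell and the picture viewer there is one more tool, called after "Emit:" by a JSON object that holds its "name" and its "arguments", one argument or row to a line. arm_command: Moves the arm, as the interface text tells. Scaled input: -1 to 1 covers 0.25 m each way for a shift and pi rad each way for a turn. Its arguments: {"type":"object","properties":{"rows":{"type":"array","items":{"type":"array"}},"claw":{"type":"number"}},"required":["rows"]}

```bash
mkdir -p pics
cat > h.py <<'E'
import numpy as np, cv2
from cell import state, viewer, env, models
def cam(n):
    p,d=viewer.read_camera(n); return p,d,viewer.get_calibration(n)
def save(n,p): cv2.imwrite('pics/'+n,cv2.cvtColor(p,cv2.COLOR_RGB2BGR))
def world(c,uv,depth):
    uv=np.array(uv,float).reshape(-1,1,2)
    q=cv2.undistortPoints(uv,np.array(c['camera_matrix']),np.array(c['dist_coeffs'])).reshape(-1,2)
    d=np.array(depth,float).reshape(-1)
    P=np.c_[q[:,0]*d,-q[:,1]*d,-d,np.ones(len(d))]
    return (np.linalg.inv(np.array(c['world_to_cam']))@P.T).T[:,:3]
def pix(c,P):
    P=np.array(P,float).reshape(-1,3); Q=(np.array(c['world_to_cam'])@np.c_[P,np.ones(len(P))].T).T[:,:3]
    Q=Q*[1,-1,-1]
    return cv2.projectPoints(Q.reshape(-1,1,3),np.zeros(3),np.zeros(3),np.array(c['camera_matrix']),np.array(c['dist_coeffs']))[0].reshape(-1,2)
E
python3 - <<'E'
from h import *
print(state())
ps=[]
for n in ['scene','side']:
    p,d,c=cam(n); ps.append(p)
    for l in ['stirrer_grip','stirrer','pan','board','sugar_dredger','tape_roll','red_0','blue_0']:
        for r in models.mark_of(n,l): print(n,l,np.round(r['position']),round(r['confidence'],2),np.round(pix(c,r['position'])[0]))
    save(n+'.png',p)
    np.savez(n+'.npz',p=p,d=d)
E
```

```text
{'t': 0.0, 'joints': array([-1.36560268e+00,  4.91541584e-01,  1.55944348e+00, -3.38865059e-05,
        1.09170057e+00, -1.05595801e-01]), 'qvel': array([-2.15049673e-03,  1.57520100e-03,  4.94643511e-05, -2.46473537e-04,
       -6.63791651e-05,  1.01761260e-03]), 'tau': array([-3.00335400e-03, -6.12652159e+01, -2.58190155e+01,  6.91776141e-02,
        4.82102029e-02, -1.13347062e-04]), 'eef_pos': array([ 191.08973937, -594.77857288,  180.87499386]), 'tcp_rot': array([-3.14050260e+00, -8.53126310e-05,  3.10805035e-01]), 'ft_force': array([-0.48595279,  1.1964351 , -0.28044008]), 'moment': array([-0.00329987, -0.02416494, -0.03869723]), 'grip_force': 0.0, 'opening': 1.0002007937473094}
scene stirrer_grip [ 475. -266.  146.] 0.55 [243. 215.]
scene stirrer [ 476. -264.   12.] 0.85 [244. 253.]
scene pan [518.  76.  -0.] 0.69 [214. 181.]
scene pan [512.  28.  18.] 0.53 [217. 186.]
scene board [ 751. -353.    1.] 0.88 [352. 247.]
scene board [ 466. -272.   -3.] 0.85 [242. 260.]
scene sugar_dredger [ 759. -192.    3.] 0.84 [324. 210.]
scene tape_roll [ 426. -469.   -2.] 0.96 [259. 323.]
sce
[... 566 characters left out ...]

side pan [522.  72.   5.] 0.69 [285. 277.]
side board [ 467. -275.    1.] 0.93 [303. 194.]
side board [ 753. -352.    5.] 0.72 [218. 176.]
side sugar_dredger [ 758. -191.   -1.] 0.71 [209. 207.]
side tape_roll [ 427. -468.   -8.] 0.49 [312. 163.]
side red_0 [532.  -2.  17.] 0.6 [282. 252.]
side red_0 [516.  33.  19.] 0.58 [288. 262.]
side red_0 [454.  70.  21.] 0.46 [313. 274.]
side red_0 [474.  34.  19.] 0.45 [304. 263.]
side red_0 [588.  91.  16.] 0.33 [259. 279.]
side blue_0 [527. 123.  19.] 0.7 [283. 291.]
side blue_0 [589.  92.  17.] 0.67 [258. 280.]
side blue_0 [489. 130.  18.] 0.66 [299. 294.]
side blue_0 [556.  94.  18.] 0.65 [271. 281.]
side blue_0 [727.  93.  17.] 0.49 [203. 277.]
```

View pics/scene.png

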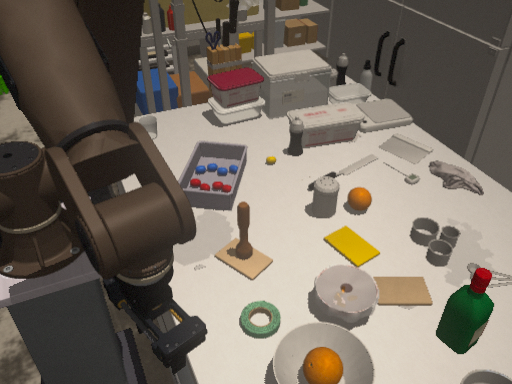

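View pics/side.png

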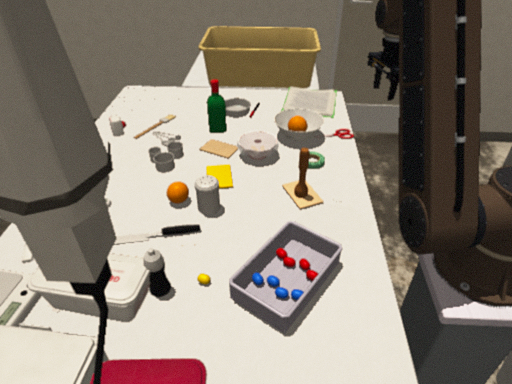

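Run:
```python
from h import *
for n in ['scene','side']:
    f=np.load(n+'.npz');p,d=f['p'],f['d'];c=viewer.get_calibration(n)
    v,u=np.mgrid[:384,:512]; W=world(c,np.c_[u.ravel(),v.ravel()],d.ravel())
    m=(d.ravel()>0)&(abs(W[:,0]-520)<190)&(abs(W[:,1]-72)<190)&(W[:,2]>58)&(W[:,2]<80)
    r=cv2.minAreaRect(W[m,:2].astype(np.float32));print(n,m.sum(),r,np.round(cv2.boxPoints(r)))
    m=(d.ravel()>0)&(abs(W[:,0]-476)<40)&(abs(W[:,1]+265)<40)&(W[:,2]>115)&(W[:,2]<185)
    print('grip',W[m].mean(0),W[m].min(0),W[m].max(0))
p=np.load('side.npz')['p'];a=cv2.resize(p[130:340,200:360],None,fx=2.8,fy=2.8,interpolation=2);save('crop.png',a)
```

```text
scene 622 ((516.643310546875, 72.69200897216797), (273.5479736328125, 169.0177459716797), 56.579280853271484) [[371.   5.]
 [512. -88.]
 [663. 140.]
 [521. 233.]]
grip [ 470.7541558  -273.75884481  153.33059751] [ 458.21698022 -283.70464601  115.41610461] [ 489.38526886 -256.00786946  183.06532355]
side 1154 ((517.234619140625, 73.09430694580078), (272.07806396484375, 170.20481872558594), 56.41817855834961) [[371.   7.]
 [513. -87.]
 [663. 139.]
 [522. 234.]]
grip [ 475.71937697 -256.78208313  151.21488687] [ 460.01557574 -279.60431812  115.03195321] [ 489.87807351 -248.35638111  180.08499309]
```

View pics/crop.png

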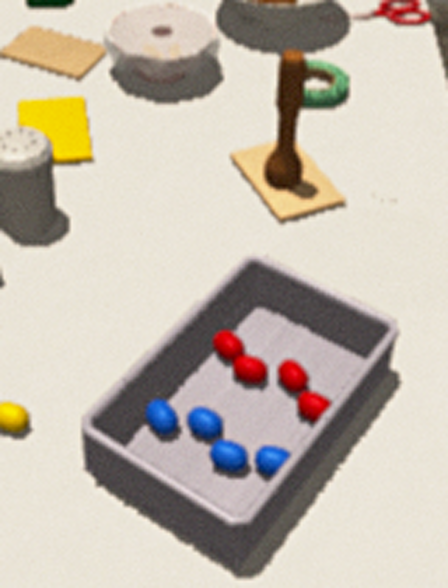

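The side crop shows the stirrer standing on the light-wood board at side px (303,194). The look-alikes are the yellow board (219,176) and a second, empty wooden one (218,149). The meant board is the wooden one with the stirrer on it. The yellow almond (203,279) lies outside the pan and is not part of the job. The pan centre is (517,73) with its +y end (red) towards the robot and right; the fitted 272x170 rim agrees with the given size.

Emit:
{"name": "arm_command", "arguments": {
  "rows": [
    [[0, 0, -0.05], -0.043],
    [[0, 0, -0.05], -0.043],
    [[0, 0, -0.05], -0.043],
    [[0, 0, -0.05], -0.043],
    [[0, 0, -0.04], -0.043]
  ],
  "claw": 1
}}

```text
t: 1.4
eef_pos: [191.2, -595.2, 242.3]
tcp_rot: [3.141, 0.0, 0.992]
ft_force: [0.3, -0.0, -0.3]
opening: 1.001
grip_force: 0.0
```

Emit:
{"name": "arm_command", "arguments": {
  "rows": [
    [[0.14, 0.02, 0], 0],
    [[0.14, 0.02, 0], 0],
    [[0.14, 0.02, 0], 0],
    [[0.14, 0.02, 0], 0],
    [[0.14, 0.02, 0], 0]
  ]
}}

```text
t: 1.9
eef_pos: [309.3, -461.8, 241.6]
tcp_rot: [3.141, 0.0, 0.986]
ft_force: [0.2, 0.3, 0.9]
opening: 1.0
grip_force: 0.0
```

Emit:
{"name": "arm_command", "arguments": {
  "rows": [
    [[0.14, 0.02, 0], 0],
    [[0.14, 0.02, 0], 0],
    [[0.14, 0.02, 0], 0],
    [[0.14, 0.02, 0], 0],
    [[0.14, 0.02, 0], 0]
  ]
}}

```text
t: 2.4
eef_pos: [426.8, -329.6, 241.6]
tcp_rot: [3.141, 0.0, 0.986]
ft_force: [-0.0, -0.5, 0.2]
opening: 0.997
grip_force: 0.0
```

Emit:
{"name": "arm_command", "arguments": {
  "rows": [
    [[0.1, 0.006, 0], 0],
    [[0.1, 0.005, 0], 0],
    [[0.08, 0.005, 0], 0],
    [[0.036, 0, 0], 0],
    [[0, 0, 0], 0]
  ]
}}

```text
t: 2.9
eef_pos: [473.2, -266.5, 241.5]
tcp_rot: [3.141, 0.0, 0.988]
ft_force: [-0.2, -0.6, -0.5]
opening: 1.003
grip_force: 0.0
```

Run:
```python
from h import *
s=state();print(s['eef_pos'],s['tcp_rot'])
p,d,c=cam('wrist');save('w1.png',p)
print(pix(c,[[474,-266,180],[474,-266,142]]))
for n in ['wrist','side']:
  if n=='side': cam(n)
  for l in ['stirrer_grip','stirrer']:
    for r in models.mark_of(n,l): print(n,l,np.round(r['position']),round(r['confidence'],2))
v,u=np.mgrid[:384,:512]; W=world(c,np.c_[u.ravel(),v.ravel()],d.ravel())
m=(d.ravel()>0)&(abs(W[:,0]-474)<40)&(abs(W[:,1]+266)<40)&(W[:,2]>110)&(W[:,2]<190)
print(m.sum(),W[m].min(0),W[m].max(0),W[m&(W[:,2]>170)].mean(0))
```

```text
[ 473.24475133 -266.52293635  241.47707832] [3.14144927e+00 9.51706668e-05 9.87644099e-01]
[[255.22414391 187.11645717]
 [255.18949089 177.43443762]]
wrist stirrer_grip [ 474. -270.  144.] 0.95
wrist stirrer [ 474. -268.   11.] 0.79
side stirrer_grip [ 476. -271.  142.] 0.91
side stirrer_grip [ 469. -275.   -0.] 0.4
side stirrer [ 474. -260.    8.] 0.7
937 [ 459.7153341  -283.17358433  115.44168248] [ 489.15994151 -253.24106953  181.52974372] [ 475.27633106 -266.49249606  176.82705484]
```

View pics/w1.png

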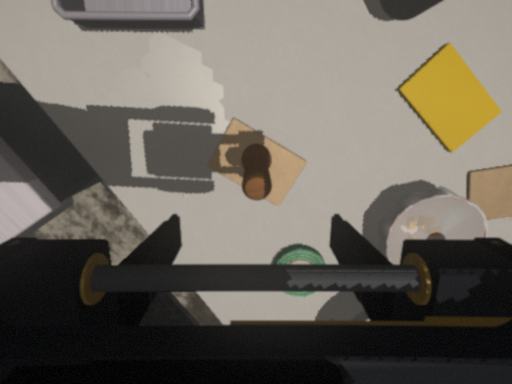

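The wrist view shows the stirrer (256,170) centred between the fingers, agreeing with the measured (474,-267). I'll descend and grip.

Emit:
{"name": "arm_command", "arguments": {
  "rows": [
    [[0, 0, 0.1], 0],
    [[0, 0, 0.12], 0],
    [[0, 0, 0.12], 0],
    [[0, 0, 0.1], 0],
    [[0, 0, 0.03], 0]
  ]
}}

```text
t: 3.7
eef_pos: [471.8, -266.9, 121.8]
tcp_rot: [-3.138, -0.0, 0.986]
ft_force: [-0.7, 0.8, 0.0]
opening: 1.001
grip_force: 0.0
```

Emit:
{"name": "arm_command", "arguments": {
  "rows": [
    [[0, 0, 0], 0],
    [[0, 0, 0], 0],
    [[0, 0, 0], 0],
    [[0, 0, 0], 0],
    [[0, 0, 0], 0]
  ],
  "claw": 0
}}

```text
t: 4.2
eef_pos: [473.1, -267.2, 124.6]
tcp_rot: [3.14, 0.0, 0.986]
ft_force: [0.2, 1.1, 0.0]
opening: 0.634
grip_force: 0.0
```

Emit:
{"name": "arm_command", "arguments": {
  "rows": [
    [[0, 0, 0], 0],
    [[0, 0, 0], 0],
    [[0, 0, 0], 0],
    [[0, 0, 0], 0],
    [[0, 0, 0], 0]
  ]
}}

```text
t: 4.7
eef_pos: [473.0, -267.1, 123.9]
tcp_rot: [3.141, 0.0, 0.986]
ft_force: [-0.1, -0.2, 0.3]
opening: 0.309
grip_force: 30.0
```

Emit:
{"name": "arm_command", "arguments": {
  "rows": [
    [[0, 0, -0.06], 0],
    [[0, 0, -0.1], 0],
    [[0, 0, -0.12], 0],
    [[0, 0, -0.1], 0],
    [[0, 0, -0.06], 0]
  ]
}}

```text
t: 5.2
eef_pos: [473.2, -267.3, 235.8]
tcp_rot: [3.14, 0.0, 0.986]
ft_force: [-0.3, 0.2, -0.7]
opening: 0.307
grip_force: 30.0
```

Emit:
{"name": "arm_command", "arguments": {
  "rows": [
    [[0.14, -0.07, 0], 0],
    [[0.14, -0.07, 0], 0],
    [[0.14, -0.07, 0], 0],
    [[0.14, -0.07, 0], 0],
    [[0.14, -0.07, 0], 0]
  ]
}}

```text
t: 5.7
eef_pos: [496.3, -71.3, 233.8]
tcp_rot: [-3.141, 0.0, 0.986]
ft_force: [0.5, -0.4, -1.1]
opening: 0.307
grip_force: 30.0
```

Emit:
{"name": "arm_command", "arguments": {
  "rows": [
    [[0.08, -0.04, 0], 0],
    [[0.05, -0.025, 0], 0],
    [[0.02, -0.013, 0], 0],
    [[0, 0, 0], 0],
    [[0, 0, 0], 0]
  ]
}}

```text
t: 6.2
eef_pos: [500.9, -31.6, 233.8]
tcp_rot: [-3.142, 0.0, 0.986]
ft_force: [0.1, -0.4, -1.8]
opening: 0.306
grip_force: 30.0
```

```bash
cat >> h.py <<'E'
C=np.array([517,73.]);X=np.array([-.834,.552]);Y=np.array([-.552,-.834])
def pan(P): d=np.array(P)[:2]-C; return np.round([d@X,d@Y])
def stat(view=None):
    s=state();print('t',round(s['t'],2),'foot pan',pan(s['eef_pos']),'z',round(s['eef_pos'][2]-114),'F',np.round(s['ft_force'],1))
    for n in ['side','scene']:
        p,d,c=cam(n)
        if n==view: save(f"{n}_{s['t']:.1f}.png",cv2.resize(p[200:350,200:370],None,fx=3,fy=3,interpolation=2) if n=='side' else p)
        for l in ['red_0','blue_0']: print(n,l,[(*pan(r['position']),round(r['position'][2]),round(r['confidence'],2)) for r in models.mark_of(n,l)])
    v,u=np.mgrid[:384,:512]
    p,d,c=cam('side'); W=world(c,np.c_[u.ravel(),v.ravel()],d.ravel())
    m=(d.ravel()>0)&(abs(W[:,0]-517)<190)&(abs(W[:,1]-73)<170)&(W[:,2]>58)&(W[:,2]<78)
    hsv=cv2.cvtColor(p,cv2.COLOR_RGB2HSV).reshape(-1,3)
    r=cv2.minAreaRect(W[m,:2].astype(np.float32));print('pan',np.round(r[0]),np.round(r[1]),round(r[2],1))
    for nm,h in [('red',(hsv[:,0]<6)|(hsv[:,0]>172)),('blue',(hsv[:,0]>100)&(hsv[:,0]<125))]:
        k=h&(hsv[:,1]>150)&(hsv[:,2]>80)&(d.ravel()>0)&(W[:,2]>5)&(W[:,2]<60)
        q=W[k]; q=q[[abs(pan(a)[0])<80 and abs(pan(a)[1])<130 for a in q]]
        print(nm,'pixels y>0:',sum(pan(a)[1]>0 for a in q),'y<0:',sum(pan(a)[1]<0 for a in q))
E
python3 -c "
from h import *
stat()"
```

```text
t 6.2 foot pan [-44.  96.] z 120 F [ 0.1 -0.4 -1.8]
side red_0 [(np.float64(-22.0), np.float64(34.0), 18, 0.67), (np.float64(-52.0), np.float64(55.0), 18, 0.44), (np.float64(52.0), np.float64(38.0), 20, 0.42), (np.float64(10.0), np.float64(59.0), 19, 0.41)]
side blue_0 [(np.float64(-23.0), np.float64(-38.0), 21, 0.68), (np.float64(18.0), np.float64(-48.0), 19, 0.66), (np.float64(10.0), np.float64(57.0), 19, 0.64), (np.float64(-163.0), np.float64(-134.0), 18, 0.62), (np.float64(-52.0), np.float64(-58.0), 15, 0.41), (np.float64(55.0), np.float64(-29.0), 18, 0.39), (np.float64(-43.0), np.float64(95.0), 251, 0.28)]
scene red_0 [(np.float64(-55.0), np.float64(49.0), 25, 0.64), (np.float64(19.0), np.float64(57.0), 20, 0.62), (np.float64(52.0), np.float64(41.0), 21, 0.6), (np.float64(-18.0), np.float64(41.0), 20, 0.42)]
scene blue_0 [(np.float64(-53.0), np.float64(-52.0), 19, 0.64), (np.float64(52.0), np.float64(-36.0), 16, 0.64), (np.float64(16.0), np.float64(-48.0), 16, 0.53), (np.float64(-160.0), np.float64(-131.0), 9, 0.48), (np.float64(-23.0), np.float64(-40.0), 18, 0.47)]
pan [517.  73.] [270. 170.] 56.6
red pixels y>0: 350 y<0: 0
blue pixels y>0: 0 y<0: 372
```

Emit:
{"name": "arm_command", "arguments": {
  "rows": [
    [[0, 0, 0.08], 0],
    [[0, 0, 0.12], 0],
    [[0, 0, 0.12], 0],
    [[0, 0, 0.09], 0],
    [[0, 0, 0.03], 0]
  ]
}}

```text
t: 7.05
eef_pos: [500.1, -30.8, 122.1]
tcp_rot: [-3.139, 0.001, 0.986]
ft_force: [0.3, 0.2, -1.5]
opening: 0.309
grip_force: 30.0
```

Emit:
{"name": "arm_command", "arguments": {
  "rows": [
    [[0.04, 0, 0], 0],
    [[0.06, 0, 0], 0],
    [[0.06, 0, 0], 0],
    [[0.06, 0, 0], 0],
    [[0.06, 0, 0], 0]
  ]
}}

```text
t: 7.55
eef_pos: [540.6, 29.0, 124.5]
tcp_rot: [3.141, -0.0, 0.987]
ft_force: [-0.5, -0.3, -1.1]
opening: 0.31
grip_force: 30.0
```

Emit:
{"name": "arm_command", "arguments": {
  "rows": [
    [[0.06, 0, 0], 0],
    [[0.06, 0, 0], 0],
    [[0.06, 0, 0], 0],
    [[0.06, 0, 0], 0],
    [[0.04, 0, 0], 0]
  ]
}}

```text
t: 8.05
eef_pos: [579.0, 87.1, 123.8]
tcp_rot: [3.142, -0.0, 0.987]
ft_force: [-0.3, 0.0, -1.8]
opening: 0.307
grip_force: 30.0
```

```bash
python3 -c "
from h import *
stat('side')"; ls pics
```

```text
t 8.05 foot pan [-44. -46.] z 10 F [-0.3  0.  -1.8]
side red_0 [(np.float64(13.0), np.float64(59.0), 19, 0.69), (np.float64(-61.0), np.float64(-77.0), 16, 0.61), (np.float64(-3.0), np.float64(8.0), 14, 0.51), (np.float64(52.0), np.float64(38.0), 22, 0.39)]
side blue_0 [(np.float64(-10.0), np.float64(-60.0), 15, 0.69), (np.float64(-54.0), np.float64(-108.0), 16, 0.6), (np.float64(-162.0), np.float64(-131.0), 16, 0.57), (np.float64(21.0), np.float64(-54.0), 16, 0.44), (np.float64(56.0), np.float64(-30.0), 19, 0.44), (np.float64(-45.0), np.float64(-49.0), 142, 0.41)]
scene red_0 [(np.float64(52.0), np.float64(41.0), 22, 0.49), (np.float64(16.0), np.float64(55.0), 20, 0.47), (np.float64(-0.0), np.float64(9.0), 18, 0.39)]
scene blue_0 [(np.float64(-44.0), np.float64(-44.0), 10, 0.65), (np.float64(-165.0), np.float64(-133.0), 13, 0.63), (np.float64(26.0), np.float64(-60.0), 18, 0.61), (np.float64(-10.0), np.float64(-61.0), 16, 0.57), (np.float64(-57.0), np.float64(-108.0), 17, 0.42), (np.float64(53.0), np.float64(-36.0), 14, 0.42)]
pan [517.  73.] [270. 169.] 56.6
red pixels y>0: 223 y<0: 127
blue pixels y>0: 0 y<0: 301
crop.png
scene.png
side.png
side_8.1.png
w1.png
```

Emit:
{"name": "arm_command", "arguments": {
  "rows": [
    [[0, 0, -0.08], 0],
    [[0, 0, -0.08], 0],
    [[0.07, -0.12, 0], 0],
    [[0.07, -0.12, 0], 0],
    [[0.06, -0.096, 0], 0]
  ]
}}

```text
t: 8.9
eef_pos: [534.9, 174.6, 164.2]
tcp_rot: [3.141, -0.0, 0.985]
ft_force: [0.1, -0.7, -0.8]
opening: 0.309
grip_force: 30.0
```

Emit:
{"name": "arm_command", "arguments": {
  "rows": [
    [[0, 0, 0], 0],
    [[0, 0, 0.05], 0],
    [[0, 0, 0.07], 0],
    [[0, 0, 0.04], 0],
    [[0, 0, 0], 0]
  ]
}}

```text
t: 9.4
eef_pos: [535.3, 172.9, 122.1]
tcp_rot: [-3.14, 0.002, 0.985]
ft_force: [-0.6, -1.0, -2.1]
opening: 0.311
grip_force: 30.0
```

Emit:
{"name": "arm_command", "arguments": {
  "rows": [
    [[-0.04, 0, 0], 0],
    [[-0.05, 0, 0], 0],
    [[-0.06, 0, 0], 0],
    [[-0.06, 0, 0], 0],
    [[-0.06, 0, 0], 0]
  ]
}}

```text
t: 9.9
eef_pos: [497.7, 116.4, 124.3]
tcp_rot: [3.141, -0.0, 0.986]
ft_force: [-0.6, 0.5, -1.2]
opening: 0.309
grip_force: 30.0
```

Emit:
{"name": "arm_command", "arguments": {
  "rows": [
    [[-0.06, 0, 0], 0],
    [[-0.06, 0, 0], 0],
    [[-0.06, 0, 0], 0],
    [[-0.06, 0, 0], 0],
    [[-0.05, 0, 0], 0]
  ]
}}

```text
t: 10.4
eef_pos: [457.7, 56.2, 123.9]
tcp_rot: [-3.142, 0.0, 0.986]
ft_force: [0.9, -0.8, -1.0]
opening: 0.308
grip_force: 30.0
```

```bash
python3 -c "
from h import *
stat('side')"; ls pics
```

```text
t 10.4 foot pan [40. 47.] z 10 F [ 0.9 -0.8 -1. ]
side red_0 [(np.float64(-6.0), np.float64(5.0), 20, 0.62), (np.float64(29.0), np.float64(91.0), 20, 0.58), (np.float64(-61.0), np.float64(-79.0), 18, 0.52), (np.float64(3.0), np.float64(65.0), 18, 0.52)]
side blue_0 [(np.float64(60.0), np.float64(80.0), 21, 0.62), (np.float64(-5.0), np.float64(-16.0), 19, 0.56), (np.float64(-34.0), np.float64(-42.0), 17, 0.54), (np.float64(-164.0), np.float64(-130.0), 15, 0.46), (np.float64(42.0), np.float64(43.0), 9, 0.22)]
scene red_0 [(np.float64(1.0), np.float64(11.0), 17, 0.63), (np.float64(6.0), np.float64(68.0), 17, 0.48), (np.float64(-57.0), np.float64(-83.0), 26, 0.42)]
scene blue_0 [(np.float64(-34.0), np.float64(-40.0), 17, 0.64), (np.float64(-1.0), np.float64(-17.0), 19, 0.61), (np.float64(-151.0), np.float64(318.0), -1, 0.58), (np.float64(-161.0), np.float64(-130.0), 11, 0.57), (np.float64(-57.0), np.float64(-110.0), 17, 0.5), (np.float64(-344.0), np.float64(86.0), 2, 0.25)]
pan [518.  73.] [270. 170.] 56.4
red pixels y>0: 130 y<0: 122
blue pixels y>0: 44 y<0: 199
crop.png
scene.png
side.png
side_10.4.png
side_8.1.png
w1.png
```

Emit:
{"name": "arm_command", "arguments": {
  "rows": [
    [[0.04, 0.006, 0], 0],
    [[0.055, 0.006, 0], 0],
    [[0.055, 0.006, 0], 0],
    [[0.06, 0.006, 0], 0],
    [[0.06, 0.006, 0], 0]
  ]
}}

```text
t: 11.25
eef_pos: [502.9, 110.7, 123.8]
tcp_rot: [3.142, 0.0, 0.987]
ft_force: [-0.5, -0.1, -2.3]
opening: 0.31
grip_force: 30.0
```

Emit:
{"name": "arm_command", "arguments": {
  "rows": [
    [[0.06, 0.006, 0], 0],
    [[0.06, 0.006, 0], 0],
    [[0.06, 0.006, 0], 0],
    [[0.06, 0.006, 0], 0],
    [[0.038, 0.006, 0], 0]
  ]
}}

```text
t: 11.75
eef_pos: [547.5, 164.3, 123.8]
tcp_rot: [3.141, -0.0, 0.987]
ft_force: [0.2, -1.4, -2.3]
opening: 0.309
grip_force: 30.0
```

Emit:
{"name": "arm_command", "arguments": {
  "rows": [
    [[0, 0.06, 0], 0],
    [[0, 0.06, 0], 0],
    [[-0.03, 0, 0], 0],
    [[-0.05, 0, 0], 0],
    [[-0.06, 0, 0], 0]
  ]
}}

```text
t: 12.25
eef_pos: [551.2, 116.3, 123.8]
tcp_rot: [-3.141, 0.001, 0.986]
ft_force: [0.4, -0.6, -1.6]
opening: 0.309
grip_force: 30.0
```

Emit:
{"name": "arm_command", "arguments": {
  "rows": [
    [[-0.06, 0, 0], 0],
    [[-0.06, 0, 0], 0],
    [[-0.06, 0, 0], 0],
    [[-0.04, 0, 0], 0],
    [[-0.03, 0, 0], 0]
  ]
}}

```text
t: 12.75
eef_pos: [517.4, 64.5, 124.1]
tcp_rot: [3.141, -0.0, 0.986]
ft_force: [0.1, 0.2, -1.1]
opening: 0.307
grip_force: 30.0
```

```bash
python3 -c "
from h import *
stat('side')"
```

```text
t 12.75 foot pan [-5.  7.] z 10 F [ 0.1  0.2 -1.1]
side red_0 [(np.float64(8.0), np.float64(112.0), 22, 0.63), (np.float64(0.0), np.float64(90.0), 19, 0.6), (np.float64(1.0), np.float64(58.0), 19, 0.52), (np.float64(-61.0), np.float64(-79.0), 16, 0.45)]
side blue_0 [(np.float64(-44.0), np.float64(-38.0), 18, 0.69), (np.float64(-167.0), np.float64(-130.0), 18, 0.67), (np.float64(-5.0), np.float64(42.0), 17, 0.48), (np.float64(58.0), np.float64(97.0), 22, 0.48)]
scene red_0 [(np.float64(4.0), np.float64(66.0), 17, 0.6), (np.float64(-59.0), np.float64(-82.0), 22, 0.51)]
scene blue_0 [(np.float64(-44.0), np.float64(-36.0), 19, 0.64), (np.float64(-161.0), np.float64(-130.0), 13, 0.43), (np.float64(-57.0), np.float64(-108.0), 19, 0.38), (np.float64(-2.0), np.float64(43.0), 20, 0.37)]
pan [517.  73.] [271. 169.] 56.8
red pixels y>0: 250 y<0: 104
blue pixels y>0: 101 y<0: 87
```

Emit:
{"name": "arm_command", "arguments": {
  "rows": [
    [[0, 0, -0.08], 0],
    [[0, 0, -0.09], 0],
    [[-0.1, 0.05, 0], 0],
    [[-0.12, 0.056, 0], 0],
    [[-0.1, 0.05, 0], 0]
  ]
}}

```text
t: 13.6
eef_pos: [506.0, -23.7, 166.5]
tcp_rot: [3.141, 0.0, 0.987]
ft_force: [1.4, 0.3, -1.0]
opening: 0.309
grip_force: 30.0
```

Emit:
{"name": "arm_command", "arguments": {
  "rows": [
    [[0, 0, 0], 0],
    [[0, 0, 0.05], 0],
    [[0, 0, 0.07], 0],
    [[0, 0, 0.05], 0],
    [[0, 0, 0], 0]
  ]
}}

```text
t: 14.1
eef_pos: [505.6, -22.1, 122.6]
tcp_rot: [-3.139, 0.001, 0.987]
ft_force: [0.3, 0.3, -1.3]
opening: 0.313
grip_force: 30.0
```

Emit:
{"name": "arm_command", "arguments": {
  "rows": [
    [[0.04, -0.01, 0], 0],
    [[0.05, -0.014, 0], 0],
    [[0.06, -0.014, 0], 0],
    [[0.06, -0.014, 0], 0],
    [[0.06, -0.014, 0], 0]
  ]
}}

```text
t: 14.6
eef_pos: [530.3, 44.2, 124.2]
tcp_rot: [3.141, -0.0, 0.987]
ft_force: [-0.8, 0.2, -0.3]
opening: 0.308
grip_force: 30.0
```

Emit:
{"name": "arm_command", "arguments": {
  "rows": [
    [[0.06, -0.014, 0], 0],
    [[0.06, -0.014, 0], 0],
    [[0.06, -0.014, 0], 0],
    [[0.05, -0.014, 0], 0],
    [[0.03, -0.014, 0], 0]
  ]
}}

```text
t: 15.1
eef_pos: [551.4, 107.5, 123.8]
tcp_rot: [3.142, 0.0, 0.987]
ft_force: [-0.8, -0.5, -2.0]
opening: 0.307
grip_force: 30.0
```

```bash
python3 -c "
from h import *
stat('side')"; ls pics
```

```text
t 15.1 foot pan [-10. -48.] z 10 F [-0.8 -0.5 -2. ]
side red_0 [(np.float64(-62.0), np.float64(-77.0), 19, 0.6), (np.float64(9.0), np.float64(114.0), 18, 0.51), (np.float64(3.0), np.float64(87.0), 18, 0.48)]
side blue_0 [(np.float64(-54.0), np.float64(-59.0), 16, 0.68), (np.float64(-164.0), np.float64(-131.0), 16, 0.52), (np.float64(60.0), np.float64(96.0), 22, 0.47), (np.float64(38.0), np.float64(34.0), 17, 0.41)]
scene red_0 [(np.float64(-59.0), np.float64(-83.0), 23, 0.5), (np.float64(6.0), np.float64(64.0), 18, 0.41)]
scene blue_0 [(np.float64(-55.0), np.float64(-54.0), 19, 0.61), (np.float64(-57.0), np.float64(-110.0), 19, 0.51), (np.float64(-160.0), np.float64(-130.0), 14, 0.46)]
pan [517.  74.] [269. 169.] 56.5
red pixels y>0: 255 y<0: 104
blue pixels y>0: 131 y<0: 96
crop.png
scene.png
side.png
side_10.4.png
side_12.8.png
side_15.1.png
side_8.1.png
w1.png
```

View pics/side_15.1.png

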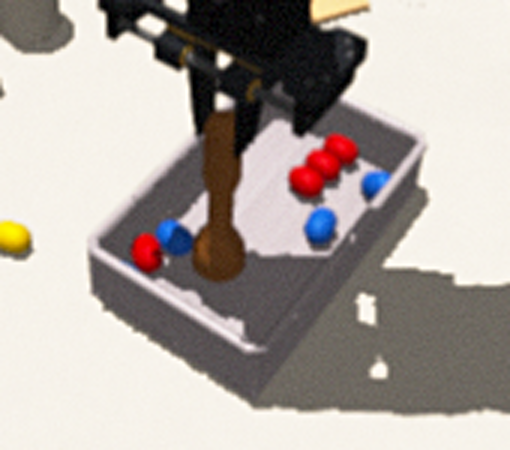

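Emit:
{"name": "arm_command", "arguments": {
  "rows": [
    [[0, 0, -0.06], 0],
    [[0, 0, -0.1], 0],
    [[0, 0, -0.12], 0],
    [[0, 0, -0.1], 0],
    [[0, 0, -0.06], 0]
  ]
}}

```text
t: 15.95
eef_pos: [551.3, 105.9, 236.0]
tcp_rot: [3.14, -0.001, 0.986]
ft_force: [-0.5, 0.3, -1.6]
opening: 0.311
grip_force: 30.0
```

Emit:
{"name": "arm_command", "arguments": {
  "rows": [
    [[-0.16, 0.064, 0], 0],
    [[-0.16, 0.064, 0], 0],
    [[-0.16, 0.064, 0], 0],
    [[-0.16, 0.064, 0], 0],
    [[-0.16, 0.064, 0], 0]
  ]
}}

```text
t: 16.45
eef_pos: [506.5, -106.5, 234.1]
tcp_rot: [3.141, 0.0, 0.986]
ft_force: [1.2, -0.4, -1.4]
opening: 0.307
grip_force: 30.0
```

Emit:
{"name": "arm_command", "arguments": {
  "rows": [
    [[-0.16, 0.064, 0], 0],
    [[-0.16, 0.064, 0], 0],
    [[-0.14, 0.056, 0], 0],
    [[-0.1, 0.04, 0], 0],
    [[-0.062, 0.021, 0], 0]
  ]
}}

```text
t: 16.95
eef_pos: [471.7, -270.2, 233.9]
tcp_rot: [3.142, 0.0, 0.984]
ft_force: [0.4, 0.5, -1.6]
opening: 0.31
grip_force: 30.0
```

Emit:
{"name": "arm_command", "arguments": {
  "rows": [
    [[0, 0, 0], 0],
    [[0, 0, 0], 0],
    [[0, 0, 0], 0],
    [[0, 0, 0], 0],
    [[0, 0, 0], 0]
  ]
}}

```text
t: 17.45
eef_pos: [472.8, -267.3, 234.0]
tcp_rot: [3.141, 0.0, 0.987]
ft_force: [-0.4, 0.3, -0.6]
opening: 0.309
grip_force: 30.0
```

Run:
```python
from h import *
stat()
c=viewer.get_calibration('side')
for n in ['side','scene']:
  p,d,c=cam(n)
  v,u=np.mgrid[:384,:512]; W=world(c,np.c_[u.ravel(),v.ravel()],d.ravel())
  for lo,hi in [(120,145),(175,200)]:
    m=(d.ravel()>0)&(abs(W[:,0]-474)<40)&(abs(W[:,1]+266)<40)&(W[:,2]>lo)&(W[:,2]<hi); print(n,lo,W[m].mean(0) if m.any() else None)
  for l in ['stirrer','board']: print([np.round(r['position']) for r in models.mark_of(n,l)])
  save('ret_'+n+'.png',p)
```

```text
t 17.45 foot pan [-151.  308.] z 120 F [-0.4  0.3 -0.6]
side red_0 [(np.float64(-57.0), np.float64(-81.0), 18, 0.61), (np.float64(2.0), np.float64(58.0), 15, 0.57), (np.float64(2.0), np.float64(88.0), 16, 0.55), (np.float64(9.0), np.float64(115.0), 21, 0.42)]
side blue_0 [(np.float64(-53.0), np.float64(-58.0), 18, 0.7), (np.float64(39.0), np.float64(37.0), 17, 0.68), (np.float64(58.0), np.float64(97.0), 20, 0.62), (np.float64(3.0), np.float64(88.0), 17, 0.55), (np.float64(-165.0), np.float64(-133.0), 17, 0.44)]
scene red_0 [(np.float64(-151.0), np.float64(304.0), 122, 0.39)]
scene blue_0 [(np.float64(-163.0), np.float64(-132.0), 10, 0.62), (np.float64(40.0), np.float64(35.0), 19, 0.4), (np.float64(-57.0), np.float64(-108.0), 20, 0.35)]
pan [517.  73.] [271. 169.] 56.9
red pixels y>0: 253 y<0: 103
blue pixels y>0: 131 y<0: 99
side 120 [ 475.5057302  -249.74592672  134.3697189 ]
side 175 [ 474.80690956 -258.67313761  187.16566475]
[array([ 473., -264.,  119.]), array([447., -15.,  19.])]
[array([ 750., -353.,    3.]), array([ 468., -277.,    0.]), array([469.,  67.,  16.])]
scene 120 [ 466.67415375 -280.01588461  135.07877469]
scene 175 [ 469.54823333 -272.86935121  187.94792841]
[array([ 476., -262.,  123.])]
[array([ 468., -275.,   -0.]), array([ 752., -352.,    0.])]
```

The picture shows red (147,252) and blue (173,236) at the −y end, and blues (320,222), (375,184) with three reds at the +y end, so they are mixed. The stirrer hangs straight over the board; I'll lower it gently.

Emit:
{"name": "arm_command", "arguments": {
  "rows": [
    [[0, 0, 0.06], 0],
    [[0, 0, 0.1], 0],
    [[0, 0, 0.1], 0],
    [[0, 0, 0.08], 0],
    [[0, 0, 0.05], 0]
  ]
}}

```text
t: 18.6
eef_pos: [472.2, -267.8, 135.1]
tcp_rot: [-3.14, -0.0, 0.986]
ft_force: [-0.2, 0.6, -1.0]
opening: 0.307
grip_force: 30.0
```

Emit:
{"name": "arm_command", "arguments": {
  "rows": [
    [[0, 0, 0.025], 0],
    [[0, 0, 0.012], 0],
    [[0, 0, 0.008], 0],
    [[0, 0, 0.005], 0],
    [[0, 0, 0], 0]
  ]
}}

```text
t: 19.1
eef_pos: [472.7, -268.2, 124.3]
tcp_rot: [3.141, 0.0, 0.986]
ft_force: [-0.7, -0.5, -1.4]
opening: 0.311
grip_force: 30.0
```

Emit:
{"name": "arm_command", "arguments": {
  "rows": [
    [[0, 0, 0.003], 0],
    [[0, 0, 0.003], 0],
    [[0, 0, 0], 0],
    [[0, 0, 0], 0],
    [[0, 0, 0], 0]
  ]
}}

```text
t: 19.6
eef_pos: [473.2, -268.4, 123.8]
tcp_rot: [3.139, 0.0, 0.986]
ft_force: [-0.7, 0.2, 10.0]
opening: 0.309
grip_force: 30.0
```

Contact with the board (10 N). Next I open and retreat upward.

Emit:
{"name": "arm_command", "arguments": {
  "rows": [
    [[0, 0, -0.002], 0],
    [[0, 0, 0], 0],
    [[0, 0, 0], 0],
    [[0, 0, 0], 0],
    [[0, 0, 0], 0]
  ],
  "claw": 1
}}

```text
t: 20.1
eef_pos: [472.5, -268.1, 122.8]
tcp_rot: [-3.141, 0.0, 0.986]
ft_force: [-0.3, 0.3, -0.1]
opening: 0.674
grip_force: 0.0
```

Emit:
{"name": "arm_command", "arguments": {
  "rows": [
    [[0, 0, 0], 0],
    [[0, 0, 0], 0],
    [[0, 0, 0], 0],
    [[0, 0, 0], 0],
    [[0, 0, 0], 0]
  ]
}}

```text
t: 20.6
eef_pos: [472.6, -268.1, 122.9]
tcp_rot: [3.142, 0.0, 0.986]
ft_force: [-0.0, 0.2, 0.8]
opening: 0.996
grip_force: 0.0
```

Emit:
{"name": "arm_command", "arguments": {
  "rows": [
    [[0, 0, -0.05], 0],
    [[0, 0, -0.1], 0],
    [[0, 0, -0.12], 0],
    [[0, 0, -0.12], 0],
    [[0, 0, -0.1], 0]
  ]
}}

```text
t: 21.1
eef_pos: [472.7, -268.1, 248.1]
tcp_rot: [3.14, 0.0, 0.986]
ft_force: [0.0, 0.7, 0.6]
opening: 0.997
grip_force: 0.0
```

Run:
```python
from h import *
stat()
for n in ['side','scene']:
  p,d,c=cam(n)
  for l in ['stirrer','stirrer_grip','board','tape_roll','sugar_dredger']: print(n,l,[np.round(r['position']) for r in models.mark_of(n,l)])
  if n=='side': save('end.png',cv2.resize(p[120:340,190:370],None,fx=2.7,fy=2.7,interpolation=2))
```

```text
t 21.1 foot pan [-151.  309.] z 134 F [0.  0.7 0.6]
side red_0 [(np.float64(-63.0), np.float64(-77.0), 21, 0.69), (np.float64(-1.0), np.float64(57.0), 17, 0.56), (np.float64(3.0), np.float64(88.0), 20, 0.56), (np.float64(10.0), np.float64(111.0), 21, 0.55)]
side blue_0 [(np.float64(-51.0), np.float64(-58.0), 18, 0.65), (np.float64(38.0), np.float64(33.0), 20, 0.64), (np.float64(-162.0), np.float64(-135.0), 14, 0.52), (np.float64(59.0), np.float64(101.0), 20, 0.51)]
scene red_0 [(np.float64(-59.0), np.float64(-85.0), 23, 0.49), (np.float64(6.0), np.float64(64.0), 19, 0.47)]
scene blue_0 [(np.float64(40.0), np.float64(33.0), 18, 0.6), (np.float64(-51.0), np.float64(-53.0), 15, 0.51), (np.float64(-57.0), np.float64(-109.0), 20, 0.41), (np.float64(-163.0), np.float64(-132.0), 14, 0.4)]
pan [518.  73.] [270. 170.] 56.7
red pixels y>0: 251 y<0: 103
blue pixels y>0: 132 y<0: 99
side stirrer [array([ 473., -264.,    9.])]
side stirrer_grip [array([ 472., -266.,  140.])]
side board [array([ 467., -278.,   -2.]), array([ 752., -353.,    1.]), array([ 761., -193.,   -2.])]
side tape_roll [array([ 428., -466.,   -3.])]
side sugar_dredger [array([ 467., -276.,   -1.]), array([469.,  -0.,  18.])]
scene stirrer [array([ 475., -265.,   15.])]
scene stirrer_grip [array([ 473., -269.,  144.])]
scene board [array([ 468., -275.,   -1.]), array([ 752., -349.,    1.]), array([ 757., -190.,    3.])]
scene tape_roll [array([ 426., -471.,    3.])]
scene sugar_dredger [array([ 758., -191.,    3.])]
```

View pics/end.png

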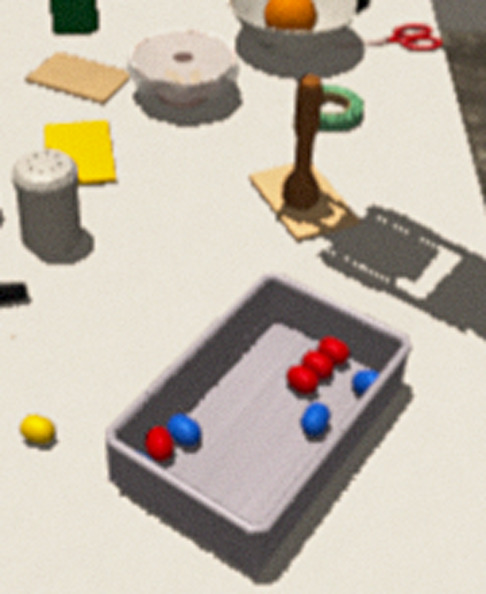

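The stirrer stands upright on its board (303,195). Red (160,443) and blue (184,430) are at the −y end, with three reds (303–335,350–380) and two blues (316,420), (365,381) at the +y end. The fourth blue, at about (-57,-109) in the pan frame, is hidden by the near wall and shows in the scene camera. The pan, dredger and tape have not moved, so I'm handing in.

```bash
python3 -c "
from h import *
print(env.job_done())"
```

```text
the job is handed in; nothing more can be done
None
```

I stirred the almonds three times along the pan, so each end half holds both colours, stood the stirrer upright on its board and let go at about 21 s, and handed the job in; the hand-in returned no verdict.

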